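Root check: unhood the cutting and hold its net pot to the camera

ROBOT

A 6-joint arm with a two-finger parallel gripper is mounted at the origin on the work surface. World frame = base frame: x ahead of the robot, y to its left, z up, the work surface at z = 0. Lengths are in m, angles in rad, forces in N, time in s.
With the tool pointing down it reaches from about 0.375 to 0.9 m from the base axis. Payload 3.1 kg.
Tool frame: the origin (TCP) lies between the finger pads; the fingertips stand 8 mm ahead of it and the grasp point (between the pads) lies 11 mm behind it; z points along the fingers, y is the line along which they close (so a half turn about z gives the same grasp; the last joint's range is limited). The gripper opens to 85 mm and grips with 20 to 120 N. Pads are 22 mm wide; open, the fingers measure 114 mm over their backs; the gripper's body (76 mm by 85 mm) begins 54 mm behind the grasp point. The pads swing forward as they close: fully open they stand 13 mm farther back than shut.
Start: joints at [-1.331, 0.527, 1.433, -0, 1.181, -0.178], TCP at [0.254, -0.571, 0.239] pointing down, gripper open.
Joint ranges: [-3.08, 3.08], [-0.75, 2.2], [0.22, 2.44], [-1.43, 4.57], [0, 2.65], [-2.85, 2.85]. Speed limits (rad/s): [2.79, 2.79, 3.14, 3.14, 3.14, 3.14].

INTERFACE

Orientations are given as a unit quaternion [x, y, z, w].
In Python, from station import readout, cams, sign_off gives the robot as it stands.
- The arm moves only by the tool send_rows, never from a script. Its argument "commands" is text: rows parted by semicolons, each of 5 numbers parted by spaces: the finger opening in mm, from 0 to 85.4, then the shift along the tool's x, y, z each as a share of 0.02 m, from -1 to 1, then the turn about the tool's z as a share of 4 degrees, from -1 to 1. In form: grip dx dy dz spin; .... A call has 1 to 20 rows; each row shifts and turns the commanded pose from where the row before left it, along the tool's axes as they then stand; what a row does not reach is not made up. A row lasts 1/12 s, in which the tool goes at most 41.7 mm and 7.16 degrees, less where a joint would pass 70% of its speed; a pose out of reach is approached as far as the arm can. A call with a number of a shift or a turn outside -1 to 1 is refused whole. A call with a gripper value outside its range is refused whole. The fingers move at their own pace and stop on an object; "grip_force" is the grip in N (left out, the last holds). Time passes only in rows, so rows that do not move let the fingers close. It gives the time, the measured TCP pose, the force, the opening and the grip force at its end, in the units of the state.
- readout.sense(): the state, without advancing time (a new reading comes with each control period).
- cams.snapshot(name): name is "scene" or "side" or "wrist"; returns a dict with "pixels" (420x560x3 uint8, red, green, blue), "intrinsics" (3x3 intrinsics, pixels), "eye" and "rotation" of the camera in the world. Camera axes: x right, y down, z forward; pixel columns grow to the right and rows downward; lengths in m; the calibration is good to about 2 mm. A picture is of the moment at which its call begins. There is no depth.
- sign_off(): hands the job in; it is judged then, once.
The state is a dict: "t": time; "q": joint angles; "qd": joint speeds; "tau": joint torques, N m; "tcp_pos": TCP position; "tool_rot": TCP orientation; "force": force on the tool from outside, world axes, zero at the start; "ft_torque": the same for the moment, N m; "finger_gap": opening from 0.0 (shut) to 1.0 (fully open); "gripper_force": force on a finger pad.
Only numpy, scipy, OpenCV 4.12 (cv2) and the standard library are available. Lean on these libraries where they do the work, as an engineer would, in place of code of your own. Each camera call takes 0.05 s, during which the arm holds its last target. There are 200 camera calls.

TASK

Lift the clear humidity dome off the cutting by its green knob and set it down upright on the tan tray, beside the tub. Then draw the black net pot up out of its jar and hold it in the air in front of the little macro camera for the root picture: underside of the pot facing the lens squarely and centred on it, about 12 cm from the lens. Finish there still holding it steady: the picture is taken while you hold, so do not put it back. Do not drop the dome or the pot, and leave the jars, the tub and the camera where they stand and as they are set.

Things in the scene. Friction and masses are not known exactly. Their poses are not given: they have to be found in the camera images.
- dome_knob (a point): Centre (half-way up) of the green vent knob, 25 mm diameter, 22 mm tall, on the clear humidity dome: an inverted cup 52 mm in diameter, 48 mm tall without the knob, 45 g. The dome's flat top is 11 mm below this point, its rim 59 mm below. It stands loosely in a recess (5 mm deep, 2 mm play) in the top of the net pot's collar. z = up along the dome's axis.
- dome_rim (a point): Centre of the dome's open lower rim, 59 mm below the knob's centre; z = up along the dome's axis. When the dome stands on a surface this point lies on that surface.
- pot_collar (a point): Middle (half-way up) of the net pot's round black collar, 64 mm diameter, 16 mm tall, with foam and a green cutting (25 mm tall) in it. Loose, 70 g. Under it a tapered basket, 44 to 34 mm across, hangs 52 mm down in the jar, 4 mm play. The collar rests on the jar's rim; the neck below (60 mm outside) is straight for 18 mm, so fingers can straddle both. z = pot's axis, up.
- pot_base (a point): Centre of the net pot's underside (34 mm across, white root tips showing), 60 mm below the middle of the collar on the pot's axis; z = along the pot's axis from the underside to the collar.
- jar: Green glass jar that holds the net pot under the dome; loose, about 0.4 kg, 84 mm in diameter, 112 mm to its rim. Origin: centre of its underside, z up. It stands on the yellow tray (floor 4 mm, edges 18 mm high), in any of three places.
- tray_tan: Tan tray, fixed, 170 mm (its x) by 280 mm (its y), edges 18 mm high and 4 mm thick, floor 4 mm thick. Origin: centre of its underside; z up. The tub stands on its -y half; the +y half is free.
- free_spot (a point): Centre of the free half of the tan tray, on the upper face of its floor, 70 mm from the tray's centre; axes as the tray's.
- lens (a point): Front glass (centre) of the macro camera: head 44 mm square, 31 mm lens barrel, on a low weighted stand beyond the trays; about 0.13 m above the work surface. Axes are the head's: the camera looks along -x, obliquely up and back over the work, 50 to 60 degrees above horizontal; y is level. The optical axis runs through this point along -x. Stiff tilt hinge: it stays as set.
- stand: Stand of the macro camera, fixed: round foot 72 mm in diameter, stem and yoke, with the camera head on top (hinge 98 mm above the work surface). Origin: centre of the foot's underside, z up.
- jar_b: Bystander: a like green glass jar on the yellow tray with its own black net pot and cutting but no dome; loose, 84 mm diameter, 128 mm tall with the collar, cutting to about 145 mm. Origin: centre of its underside.
- jar_c: Bystander: smaller empty clear glass jar on the yellow tray; loose, 76 mm diameter, 98 mm tall. Origin: centre of its underside.
- tub: Bystander: blue tub with a white lid on the tan tray's -y half; loose, 100 mm diameter at the lid, 58 mm tall. Origin: centre of its underside.

How it is judged:
By the outcome, as a careful person would: the job done as asked, in the order asked, and still so for the second after the job is handed in, while the arm keeps its last pose, push and grip.
It also fails if it takes over 50 s, if anything falls off the work surface, if the arm or the gripper's body presses on something with over 40 N, if the wrist force passes 120 N, or if a joint passes its speed limit or range.

## Working session

There is one attempt and no reset: what is moved stays moved. The work goes in short steps, Python scripts to look and compute and a tool call to move; the robot and the scene stay as the last step left them, time stands still between calls to the robot, and variables do not carry over. Pictures are saved under pics/ and viewed, at most 10 in all, crops included, and the job is handed in when it is done.

Besides the shell and the picture viewer there is one more tool, called as a command line: name --argument value ..., lists and objects as JSON in quotes. send_rows: Moves the arm, as the interface text tells. Its arguments: {"type":"object","properties":{"commands":{"type":"string"},"grip_force":{"type":"number"}},"required":["commands"]}

```bash
mkdir -p pics; ls; cat > h.py <<'E'
import numpy as np,cv2
from station import readout,cams,sign_off
def snap(n,f):
    d=cams.snapshot(n); cv2.imwrite(f'pics/{f}.png',cv2.cvtColor(np.asarray(d['pixels']),cv2.COLOR_RGB2BGR))
    np.savez(f'pics/{f}.npz',K=d['intrinsics'],e=d['eye'],R=d['rotation']); return d
def load(f): d=np.load(f'pics/{f}.npz'); return d['K'],d['e'],d['R']
def ray(f,u,v):
    K,e,R=load(f); r=R@np.linalg.solve(K,[u,v,1.]); return e,r/np.linalg.norm(r)
def atz(f,u,v,z): e,r=ray(f,u,v); return e+r*(z-e[2])/r[2]
def proj(f,p):
    K,e,R=load(f); c=K@(R.T@(np.asarray(p)-e)); return c[:2]/c[2]
def tri(*obs):
    A=np.zeros((3,3));b=np.zeros(3);L=[]
    for o in obs:
        e,r=ray(*o);P=np.eye(3)-np.outer(r,r);A+=P;b+=P@e;L.append((e,P))
    x=np.linalg.solve(A,b); return x,[np.linalg.norm(P@(x-e)) for e,P in L]
E
python3 - <<'E'
from h import *
for n in('scene','side','wrist'):
    snap(n,n+'0'); print(n,*[a.round(3).tolist() for a in load(n+'0')])
a=[cv2.imread(f'pics/{n}0.png') for n in('scene','side')]
s=readout.sense(); print({k:np.round(s[k],3).tolist() for k in s})
E
```

```text
pics
scene [[409.881, 0.0, 280.114], [0.0, 409.881, 210.602], [0.0, 0.0, 1.0]] [1.246, -0.397, 0.592] [0.763, 0.421, -0.243, -0.427]
side [[464.36, 0.0, 282.557], [0.0, 464.36, 209.949], [0.0, 0.0, 1.0]] [0.44, 0.701, 0.905] [-0.116, 0.922, -0.366, 0.043]
wrist [[352.91, 0.0, 282.549], [0.0, 352.91, 205.207], [0.0, 0.0, 1.0]] [0.322, -0.54, 0.373] [0.829, -0.539, -0.082, 0.123]
{'t': 0.15, 'q': [-1.331, 0.528, 1.434, 0.0, 1.181, -0.179], 'qd': [0.001, -0.003, -0.003, 0.0, -0.0, 0.002], 'tau': [0.001, -44.274, -17.828, -0.0, 0.006, -0.0], 'tcp_pos': [0.254, -0.571, 0.239], 'tool_rot': [0.978, 0.207, -0.0, -0.001], 'force': [-0.583, 0.245, 0.844], 'ft_torque': [-0.022, 0.049, -0.009], 'gripper_force': 0.0, 'finger_gap': 1.001}
```

View pics/scene0.png

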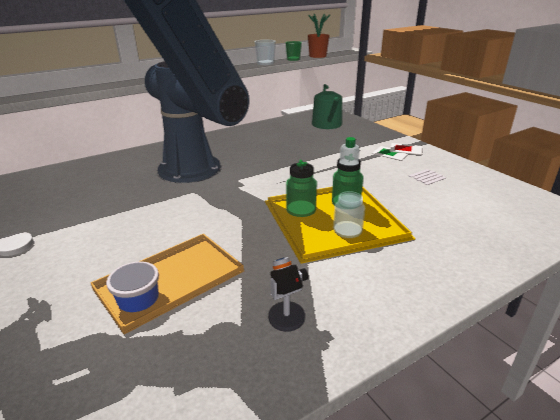

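View pics/side0.png

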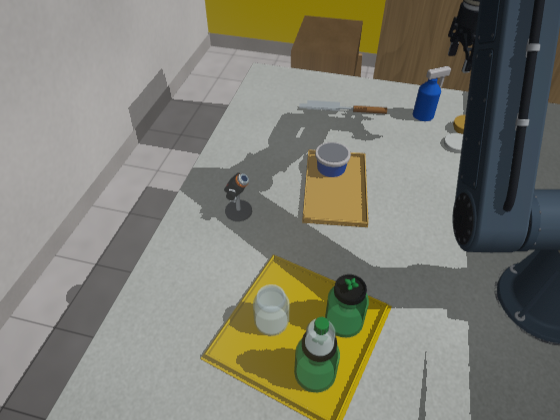

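```bash
sed -i "s/return d\['K'\],d\['e'\],d\['R'\]/return d['K'],d['e'],Rot.from_quat(d['R']).as_matrix()/; 1a from scipy.spatial.transform import Rotation as Rot" h.py
python3 - <<'E'
from h import *
p=lambda *a:[np.round(x,4).tolist() for x in a]
print('knob',p(*tri(('scene0',350,142),('side0',321,324))))
print('jarb cutting?',p(*tri(('scene0',302,172),('side0',350,288))))
print('foot',p(atz('scene0',287,317,0),atz('side0',238,210,0)))
print('tan corners side',p(*[atz('side0',u,v,.018) for u,v in((309,151),(366,152),(367,223),(304,221))]))
print('tan corners scene',p(*[atz('scene0',u,v,.018) for u,v in((95,283),(204,238),(243,268),(124,320))]))
print('yellow side',p(*[atz('side0',u,v,.018) for u,v in((275,258),(389,306),(338,420),(204,355))]))
def crop(f,u,v,w,h,s): 
    c=cv2.imread(f'pics/{f}.png')[v:v+h,u:u+w]; return cv2.resize(c,None,fx=s,fy=s,interpolation=cv2.INTER_CUBIC)
a=np.hstack([crop('side0',215,160,50,70,8),crop('scene0',262,255,50,70,8)])
cv2.imwrite('pics/c1.png',a)
E
```

```text
knob [[0.4731, 0.2913, 0.1861], [0.002, 0.002]]
jarb cutting? [[0.4365, 0.1619, 0.1194], [0.0044, 0.0044]]
foot [[0.7584, -0.0871, 0.0], [0.7596, -0.0957, 0.0]]
tan corners side [[0.6232, -0.3628, 0.018], [0.4581, -0.401, 0.018], [0.4199, -0.119, 0.018], [0.5775, -0.0853, 0.018]]
tan corners scene [[0.4739, -0.3863, 0.018], [0.4442, -0.127, 0.018], [0.5984, -0.0996, 0.018], [0.6144, -0.3605, 0.018]]
yellow side [[0.6191, 0.048, 0.018], [0.3426, 0.1131, 0.018], [0.4112, 0.3797, 0.018], [0.6953, 0.3214, 0.018]]
```

View pics/c1.png

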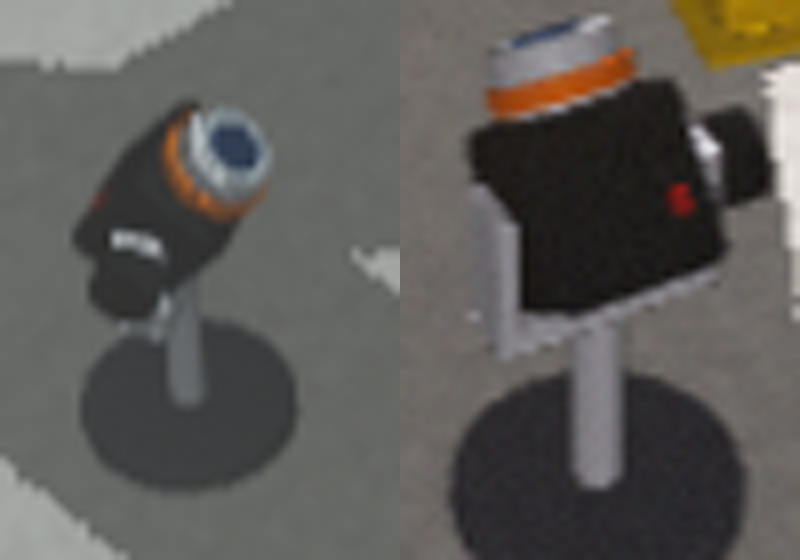

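```bash
python3 - <<'E'
from h import *
p=lambda *a:[np.round(x,4).tolist() for x in a]
L,e=tri(('scene0',280.4,259),('side0',244.6,178.1)); F=(atz('scene0',287,316,0)+atz('side0',238.5,210.6,0))/2
print('lens',p(L,e),'foot',p(F)); d=(F+[0,0,.098])-L; print('head',np.degrees(np.arctan2(-d[1],-d[0])),'elev',np.degrees(np.arctan2(-d[2],np.hypot(d[0],d[1]))),np.linalg.norm(d))
print('jarb',p(atz('side0',350,288,.132),atz('scene0',302,170,.132)),'jarc',p(atz('side0',271,295,.102)))
print('tub',p(atz('side0',333,155,.062)))
# tan tray: fit 170x280 rect to corners
c=np.array([atz('side0',u,v,.018)[:2] for u,v in((309,151),(366,152),(367,223),(304,221))])
m=np.array([[85,-140],[-85,-140],[-85,140],[85,140]])/1e3
H=(c-c.mean(0)).T@m;U,S,V=np.linalg.svd(H);R=U@V; print('tray',c.mean(0).round(4),R.round(3).tolist(),'free',(c.mean(0)+R@[0,.07]).round(4))
s=readout.sense();print(Rot.from_quat(s['tool_rot']).as_matrix().round(3).tolist())
E
```

```text
lens [[0.7334, -0.0875, 0.1277], [0.0023, 0.0023]] foot [[0.7569, -0.0898, 0.0]]
head 174.43389431322575 elev 51.55432917788841 0.037978233865428035
jarb [[0.4337, 0.1666, 0.132], [0.4542, 0.1542, 0.132]] jarc [[0.586, 0.2024, 0.102]]
tub [[0.5453, -0.3098, 0.062]]
tray [ 0.5197 -0.242 ] [[0.986, -0.166], [0.166, 0.986]] free [ 0.508 -0.173]
[[0.914, 0.406, -0.0], [0.406, -0.914, 0.002], [0.0, -0.002, -1.0]]
```

send_rows --commands "85 0.92 -0.743 0 0;85 0.92 -0.743 0 0;85 0.92 -0.743 0 0;85 0.92 -0.743 0 0;85 0.92 -0.743 0 0;85 0.92 -0.743 0 0;85 0.92 -0.743 0 0;85 0.92 -0.743 0 0;85 0.92 -0.743 0 0;85 0.92 -0.743 0 0;85 0.92 -0.743 0 0;85 0.92 -0.743 0 0;85 0.92 -0.743 0 0;85 0.92 -0.743 0 0;85 0.92 -0.743 0 0;85 0.92 -0.743 0 0;85 0.92 -0.743 0 0;85 0.92 -0.743 0 0;85 0.92 -0.743 0 0;85 0.92 -0.743 0 0"

```text
t: 1.82
tcp_pos: [0.4696, -0.149, 0.2392]
tool_rot: [0.978, 0.207, -0.0, -0.0]
force: [0.1, -0.2, -0.4]
finger_gap: 0.992
gripper_force: 0.0
```

send_rows --commands "85 0.455 -1 0 0;85 0.455 -1 0 0;85 0.455 -1 0 0;85 0.455 -1 0 0;85 0.455 -1 0 0;85 0.455 -1 0 0;85 0.455 -1 0 0;85 0.455 -1 0 0;85 0.455 -1 0 0;85 0.455 -1 0 0;85 0.455 -1 0 0;85 0.455 -1 0 0;85 0.455 -1 0 0;85 0.455 -1 0 0;85 0.455 -1 0 0;85 0.455 -1 0 0;85 0.455 -1 0 0;85 0.455 -1 0 0;85 0.455 -1 0 0;85 0 0 0 0"

```text
t: 3.48
tcp_pos: [0.4731, 0.2705, 0.2392]
tool_rot: [0.978, 0.209, 0.001, -0.001]
force: [-0.3, -0.7, -0.0]
finger_gap: 0.993
gripper_force: 0.0
```

```bash
python3 - <<'E'
from h import *
s=readout.sense(); print(s['t'],np.round(s['tcp_pos'],4),np.round(s['q'],3),Rot.from_quat(s['tool_rot']).as_matrix().round(3).tolist())
snap('wrist','w1'); print(proj('w1',[.473,.291,.197]),load('w1')[1])
E
```

```text
3.4833 [0.4731 0.2705 0.2392] [0.313 0.42  1.635 0.002 1.085 1.462] [[0.913, 0.409, 0.001], [0.409, -0.913, 0.002], [0.001, -0.001, -1.0]]
[248.75832898 227.8656879 ] [0.54132824 0.30133366 0.37416171]
```

View pics/w1.png

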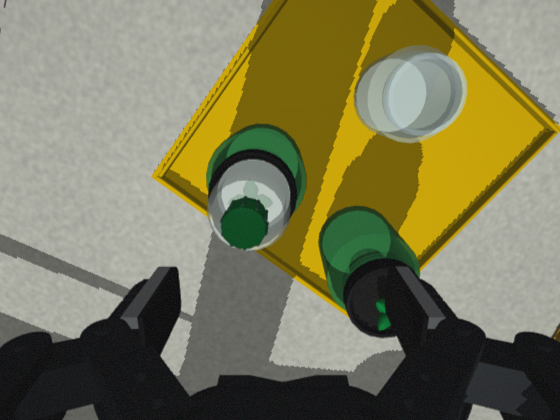

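send_rows --commands "85 0.4 -1 0 0;70 0 0 0.65 0;70 0 0 0.65 0;70 0 0 0.65 0;70 0 0 0.65 0;70 0 0 0.65 0;40 0 0 0 0;18 0 0 0 0;18 0 0 0 0;18 0 0 0 0;18 0 0 0 0;18 0 0 0 0;18 0 0 0 0" --grip_force 40

```text
t: 4.62
tcp_pos: [0.4727, 0.2888, 0.1748]
tool_rot: [0.978, 0.207, 0.001, -0.0]
force: [-0.6, 1.1, 0.3]
finger_gap: 0.583
gripper_force: 41.5
```

send_rows --commands "60 0 0 0 0;60 0 0 0 0;60 0 0 -0.55 0;60 0 0 0 0;18 0 0 0 0;18 0 0 0 0;18 0 0 0 0;18 0 0 0 0;18 0 0 0 0;18 0 0 0 0;18 0 0 0 0;18 0 0 0 0" --grip_force 40

```text
t: 5.62
tcp_pos: [0.4722, 0.2887, 0.1852]
tool_rot: [0.978, 0.207, -0.0, -0.0]
force: [-0.4, 1.1, -0.0]
finger_gap: 0.266
gripper_force: 39.1
```

```bash
python3 - <<'E'
from h import *
s=readout.sense(); print(s['t'],np.round(s['tcp_pos'],4),s['finger_gap'])
snap('side','s1');snap('scene','c2')
f=lambda n,u,v,w,h,k:cv2.resize(cv2.imread(f'pics/{n}.png')[v:v+h,u:u+w],None,fx=k,fy=k,interpolation=cv2.INTER_CUBIC)
cv2.imwrite('pics/v2.png',np.hstack([f('s1',260,260,100,140,4),f('c2',300,90,100,140,4)]))
E
```

```text
5.6167 [0.4722 0.2887 0.1852] 0.26552119081814624
```

View pics/v2.png

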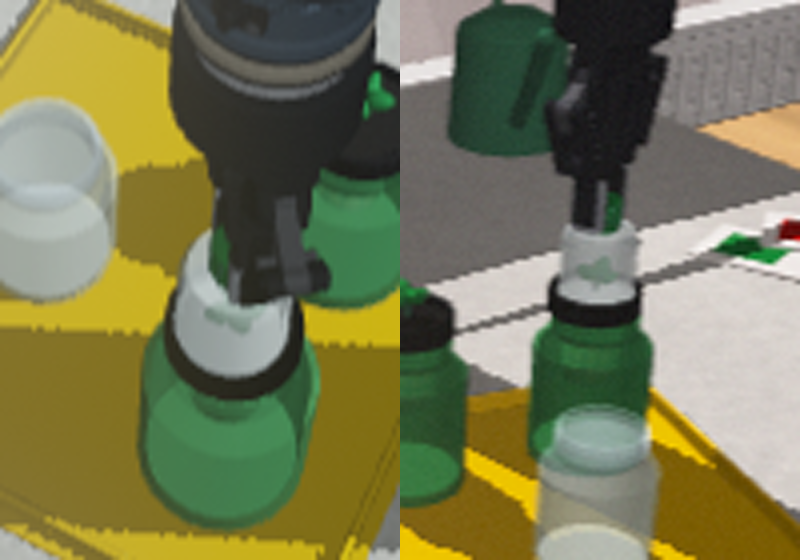

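send_rows --commands "18 0 0 -0.3 0;18 0 0 -0.5 0;18 0 0 -0.8 0;18 0 0 -0.8 0;18 0 0 -0.8 0;18 0 0 -0.8 0;18 0 0 -0.6 0;18 0 0 -0.4 0;18 -0.1 0.3 0 0;18 -0.2 0.6 0 0;18 -0.35 0.9 0 0;18 -0.35 0.95 0 0;18 -0.35 0.95 0 0;18 -0.35 0.95 0 0;18 -0.35 0.95 0 0;18 -0.35 0.95 0 0;18 -0.35 0.95 0 0;18 -0.35 0.95 0 0;18 -0.35 0.95 0 0;18 -0.35 0.95 0 0" --grip_force 60

```text
t: 7.38
tcp_pos: [0.4858, 0.0667, 0.2842]
tool_rot: [0.978, 0.207, -0.001, -0.0]
force: [1.2, -0.2, -0.4]
finger_gap: 0.268
gripper_force: 58.8
```

send_rows --commands "18 -0.35 0.95 0 0;18 -0.35 0.95 0 0;18 -0.35 0.95 0 0;18 -0.35 0.95 0 0;18 -0.35 0.95 0 0;18 -0.35 0.95 0 0;18 -0.35 0.95 0 0;18 -0.35 0.95 0 0;18 -0.35 0.95 0 0;18 -0.35 0.95 0 0;18 -0.35 0.95 0 0;18 -0.3 0.6 0 0;18 -0.1 0.3 0 0;18 0 0 0 0;18 0 0 0 0"

```text
t: 8.63
tcp_pos: [0.5007, -0.1729, 0.2848]
tool_rot: [0.978, 0.207, -0.0, -0.001]
force: [0.9, 0.0, -0.7]
finger_gap: 0.265
gripper_force: 58.8
```

```bash
python3 - <<'E'
from h import *
s=readout.sense(); print(s['t'],np.round(s['tcp_pos'],4),s['finger_gap'],s['gripper_force'])
snap('side','s3');snap('scene','c3')
f=lambda n,u,v,w,h,k:cv2.resize(cv2.imread(f'pics/{n}.png')[v:v+h,u:u+w],None,fx=k,fy=k,interpolation=cv2.INTER_CUBIC)
cv2.imwrite('pics/v3.png',np.hstack([f('s3',265,80,160,240,2.5),f('c3',90,100,160,240,2.5)]))
p=s['tcp_pos']; print(proj('c3',[p[0],p[1],.13+.062]), proj('s3',p))
E
```

```text
8.6333 [ 0.5007 -0.1729  0.2848] 0.2647943698278576 58.82117772714082
[185.01641483 189.25697816] [350.42588165 119.87479934]
```

View pics/v3.png

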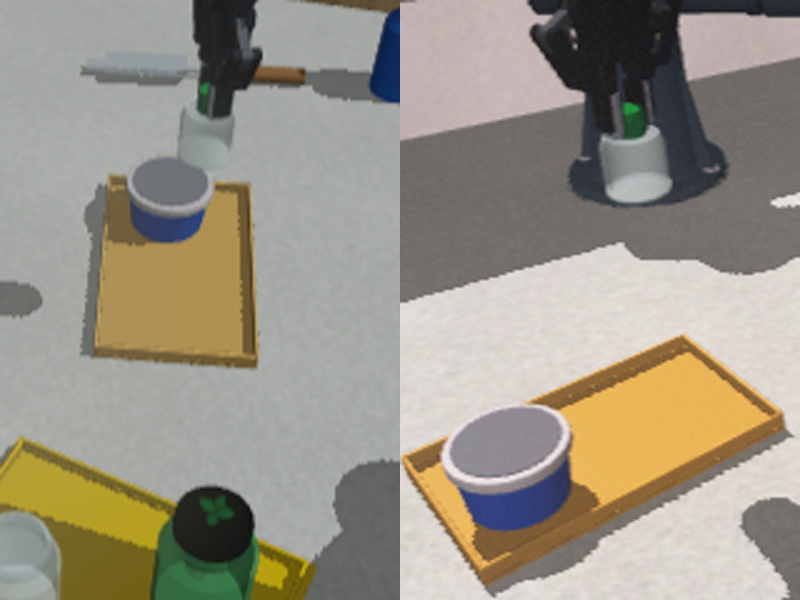

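send_rows --commands "18 0 0 0.4 0;18 0 0 0.8 0;18 0 0 0.8 0;18 0 0 0.8 0;18 0 0 0.8 0;18 0 0 0.8 0;18 0 0 0.7 0;18 0 0 0.5 0;18 0 0 0.3 0;18 0 0 0.15 0;18 0 0 0.1 0;18 0 0 0 0"

```text
t: 9.73
tcp_pos: [0.5016, -0.1732, 0.1624]
tool_rot: [0.978, 0.207, 0.0, 0.0]
force: [0.2, 0.2, -0.5]
finger_gap: 0.269
gripper_force: 58.8
```

send_rows --commands "18 0 0 0.4 0;18 0 0 0.8 0;18 0 0 0.8 0;18 0 0 0.8 0;18 0 0 0.7 0;18 0 0 0.5 0;18 0 0 0.4 0;18 0 0 0.25 0;18 0 0 0.15 0;18 0 0 0.1 0;18 0 0 0.05 0;18 0 0 0 0"

```text
t: 10.73
tcp_pos: [0.5016, -0.1734, 0.0636]
tool_rot: [0.978, 0.207, 0.0, 0.0]
force: [-0.1, 0.3, -1.0]
finger_gap: 0.268
gripper_force: 58.8
```

send_rows --commands "18 0 0 0.05 0;18 0 0 0.05 0;18 0 0 0 0"

```text
t: 10.98
tcp_pos: [0.5018, -0.1734, 0.0621]
tool_rot: [0.978, 0.207, 0.001, 0.0]
force: [-0.5, -0.1, 3.6]
finger_gap: 0.267
gripper_force: 59.3
```

send_rows --commands "30 0 0 0 0;45 0 0 0 0;55 0 0 0 0;55 0 0 0 0;55 0 0 -0.4 0;55 0 0 -1 0;55 0 0 -1 0;55 0 0 -1 0;55 0 0 -1 0;80 0 0 -1 0;80 0 0 -1 0;80 0 0 -1 0;80 0 0 -1 0;80 0 0 -1 0;80 0 0 -1 0"

```text
t: 12.23
tcp_pos: [0.5009, -0.173, 0.2708]
tool_rot: [0.978, 0.207, 0.0, 0.0]
force: [0.3, -0.5, -0.1]
finger_gap: 0.937
gripper_force: 0.0
```

send_rows --commands "80 1 0.63 0 0;80 1 0.63 0 0;80 1 0.63 0 0;80 1 0.63 0 0;80 1 0.63 0 0;80 1 0.63 0 0;80 1 0.63 0 0;80 1 0.63 0 0;80 1 0.63 0 0;80 1 0.63 0 0;80 1 0.63 0 0;80 1 0.63 0 0;80 1 0.63 0 0;80 1 0.63 0 0;80 1 0.63 0 0;80 1 0.63 0 0"

```text
t: 13.57
tcp_pos: [0.8761, -0.2275, 0.2698]
tool_rot: [0.978, 0.207, -0.0, -0.0]
force: [1.3, -0.8, -0.2]
finger_gap: 0.938
gripper_force: 0.0
```

```bash
cat > st.py <<'E'
from h import *
s=readout.sense(); R=Rot.from_quat(s['tool_rot']).as_matrix()
print(s['t'],np.round(s['tcp_pos'],4),np.round(s['q'],3),R.round(3).tolist(),np.round(s['force'],1),s['finger_gap'],s['gripper_force'])
z=R[:,2];print('tilt',np.degrees(np.arccos(-z[2])),'heading of z',np.degrees(np.arctan2(z[1],z[0])))
E
python3 st.py
```

```text
13.5667 [ 0.8761 -0.2275  0.2698] [-0.377  0.992  0.387  0.     1.763  0.776] [[0.914, 0.406, -0.001], [0.406, -0.914, 0.0], [-0.0, -0.0, -1.0]] [ 1.3 -0.8 -0.2] 0.9381045122004483 0.0
tilt 0.035383228169653475 heading of z 157.6573797414564
```

send_rows --commands "80 1 0.63 0 0;80 1 0.63 0 0;80 1 0.63 0 0;80 1 0.63 0 0;80 1 0.63 0 0;80 1 0.63 0 0"

```text
t: 14.07
tcp_pos: [0.9303, -0.2266, 0.2496]
tool_rot: [0.978, 0.207, 0.034, 0.017]
force: [0.4, -0.1, 0.4]
finger_gap: 0.941
gripper_force: 0.0
```

```bash
python3 st.py
```

```text
14.0667 [ 0.9303 -0.2266  0.2496] [-0.358  1.09   0.219  0.008  1.758  0.797] [[0.912, 0.404, 0.073], [0.406, -0.914, -0.019], [0.059, 0.047, -0.997]] [ 0.4 -0.1  0.4] 0.9413400649228838 0.0
tilt 4.311719393766813 heading of z -14.307775201881064
```

send_rows --commands "80 1 0.63 0 0;80 1 0.63 0 0;80 1 0.63 0 0;80 1 0.63 0 0;80 1 0.63 0 0;80 1 0.63 0 0;80 1 0.63 0 0;80 1 0.63 0 0"

```text
t: 14.73
tcp_pos: [0.9719, -0.2198, 0.2302]
tool_rot: [0.974, 0.206, 0.085, 0.041]
force: [0.2, 0.9, 0.3]
finger_gap: 0.938
gripper_force: 0.0
```

```bash
python3 st.py
```

```text
14.7333 [ 0.9719 -0.2198  0.2302] [-0.34   1.115  0.219  0.02   1.619  0.816] [[0.9, 0.395, 0.183], [0.409, -0.911, -0.044], [0.149, 0.114, -0.982]] [0.2 0.9 0.3] 0.9375412398566141 0.0
tilt 10.84226929766908 heading of z -13.441760618765072
```

send_rows --commands "80 -0.95 -0.71 -0.45 0;80 -0.95 -0.71 -0.45 0;80 -0.95 -0.71 -0.45 0;80 -0.95 -0.71 -0.45 0;80 -0.95 -0.71 -0.45 0;80 -0.95 -0.71 -0.45 0;80 -0.95 -0.71 -0.45 0;80 -0.95 -0.71 -0.45 0;80 -0.95 -0.71 -0.45 0;80 -0.95 -0.71 -0.45 0;80 -0.95 -0.71 -0.45 0;80 -0.95 -0.71 -0.45 0;80 -0.95 -0.71 -0.45 0;80 -0.95 -0.71 -0.45 0;80 -0.95 -0.71 -0.45 0;80 -0.95 -0.71 -0.45 0"

```text
t: 16.07
tcp_pos: [0.5809, -0.1307, 0.3018]
tool_rot: [0.974, 0.206, 0.086, 0.041]
force: [1.0, 0.3, -1.1]
finger_gap: 0.939
gripper_force: 0.0
```

```bash
python3 st.py; python3 - <<'E'
from h import *
snap('wrist','w4'); u,v=map(int,proj('w4',[.733,-.0875,.128])); print(u,v,load('w4')[1])
im=cv2.imread('pics/w4.png'); x0=min(max(u-50,0),460);y0=min(max(v-50,0),320)
c=cv2.resize(im[y0:y0+100,x0:x0+100],None,fx=6,fy=6,interpolation=cv2.INTER_CUBIC);cv2.imwrite('pics/v4.png',c);print(x0,y0)
E
```

```text
16.0667 [ 0.5809 -0.1307  0.3018] [-0.426  0.348  1.573  0.042  1.034  0.709] [[0.9, 0.395, 0.184], [0.409, -0.911, -0.044], [0.15, 0.115, -0.982]] [ 1.   0.3 -1.1] 0.9387553553636364 0.0
tilt 10.882996750372211 heading of z -13.545709906186369
284 31 [ 0.62352207 -0.09359867  0.44539591]
234 0
```

View pics/v4.png

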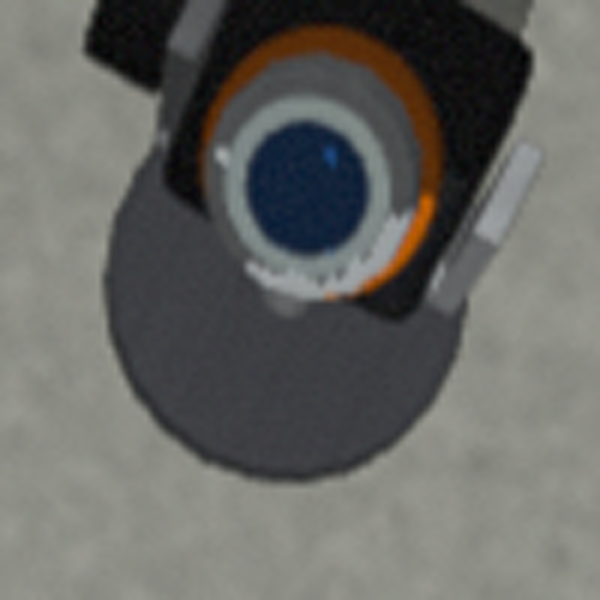

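```bash
python3 - <<'E'
from h import *
from scipy.optimize import least_squares
L,e=tri(('scene0',280.4,259),('side0',244.6,178.1),('w4',285.3,31.2)); print('lens',L.round(4),np.round(e,4))
F=[atz('w4',281.5,50,.0),atz('scene0',287,316,0),atz('side0',238.5,210.6,0)]; print('foot',np.round(F,4).tolist())
for z in(.09,.1,.11):
  a,b=atz('w4',234+168/6,190/6,z),atz('w4',234+403/6,320/6,z); d=b-a; print(z,np.linalg.norm(d).round(4),'head from edge',np.degrees(np.arctan2(d[1],d[0])).round(1)-90)
obs=[('w4',14,-25),('scene0',47,170),('side0',-.62,.78)]
def ax(p): a,el=p; return np.array([-np.cos(el)*np.cos(a),-np.cos(el)*np.sin(a),np.sin(el)])
def res(p,sel=obs):
  o=[]
  for f,x,y in sel:
    v=proj(f,L-.03*ax(p))-proj(f,L); n=np.hypot(x,y); o.append((v[0]*y-v[1]*x)/n)
  return o
for sel in(obs,obs[:2],obs[1:],[obs[0],obs[2]]):
  s=least_squares(res,[0,.95],args=(sel,)); print(np.degrees(s.x).round(1),np.round(s.fun,2))
E
```

```text
lens [ 0.7336 -0.0878  0.1278] [0.0023 0.0023 0.0004]
foot [[0.7567, -0.0902, 0.0], [0.7561, -0.0856, 0.0], [0.7577, -0.094, 0.0]]
0.09 0.0421 head from edge -182.5
0.1 0.0409 head from edge -182.5
0.11 0.0397 head from edge -182.5
[-1.1 59.8] [-0.03  0.06  0.02]
[-0.8 60.7] [0. 0.]
[-1.6 59.8] [0. 0.]
[-1.  59.7] [0. 0.]
```

send_rows --commands "80 -1 -0.765 -0.24 0;80 -1 -0.765 -0.24 0;80 -1 -0.765 -0.24 0;80 -1 -0.765 -0.24 0;80 -1 -0.765 -0.24 0;80 -1 -0.765 -0.24 0;80 -1 -0.765 -0.24 0;80 -1 -0.765 -0.24 0;80 -1 -0.765 -0.24 0;80 -1 -0.765 -0.24 0;80 -1 -0.765 -0.24 0;80 -1 -0.765 -0.24 0;80 -1 -0.765 -0.24 0;80 -1 -0.765 -0.24 0"

```text
t: 17.28
tcp_pos: [0.2321, -0.047, 0.3015]
tool_rot: [0.974, 0.207, 0.085, 0.041]
force: [-1.2, -1.0, 0.3]
finger_gap: 0.937
gripper_force: 0.0
```

```bash
python3 st.py
```

```text
17.2833 [ 0.2321 -0.047   0.3015] [-0.842 -0.307  2.253  0.124  1.042  0.255] [[0.899, 0.397, 0.183], [0.411, -0.911, -0.045], [0.149, 0.116, -0.982]] [-1.2 -1.   0.3] 0.9370471468324321 0.0
tilt 10.872255816597704 heading of z -13.802488766105048
```

send_rows --commands "85 0.57 -0.725 0 1;85 0.57 -0.725 0 1;85 0.57 -0.725 0 1;85 0.57 -0.725 0 1;85 0.57 -0.725 0 1;85 0.57 -0.725 0 1;85 0.57 -0.725 0 1;85 0.57 -0.725 0 1;85 0.57 -0.725 0 1;85 0.57 -0.725 0 0.3"

```text
t: 18.12
tcp_pos: [0.327, 0.1053, 0.3123]
tool_rot: [0.989, -0.111, 0.094, 0.011]
force: [-0.6, -0.8, -0.3]
finger_gap: 0.998
gripper_force: 0.0
```

```bash
cat >> st.py <<'E'
import sys
if len(sys.argv)>1:
    t=np.array(eval(sys.argv[1])); print('to',t,'units',(R.T@(t-s['tcp_pos'])/.02).round(2))
E
python3 st.py "[.454,.296,.24]"
```

```text
18.1167 [0.327  0.1053 0.3123] [ 0.024 -0.056  2.052 -0.058  0.963  1.847] [[0.958, -0.221, 0.184], [-0.217, -0.975, -0.043], [0.189, 0.001, -0.982]] [-0.6 -0.8 -0.3] 0.9978704812396919 0.0
tilt 10.883460324922337 heading of z -13.194487277840846
to [0.454 0.296 0.24 ] units [  3.33 -10.71   4.31]
```

send_rows --commands "85 0.28 -0.89 0.36 0;85 0.28 -0.89 0.36 0;85 0.28 -0.89 0.36 0;85 0.28 -0.89 0.36 0;85 0.28 -0.89 0.36 0;85 0.28 -0.89 0.36 0;85 0.28 -0.89 0.36 0;85 0.28 -0.89 0.36 0;85 0.28 -0.89 0.36 0;85 0.28 -0.89 0.36 0;85 0.28 -0.89 0.36 0;85 0.28 -0.89 0.36 0;85 0 0 0 0"

```text
t: 19.2
tcp_pos: [0.4559, 0.2969, 0.2386]
tool_rot: [0.989, -0.109, 0.095, 0.01]
force: [0.6, -0.2, -0.0]
finger_gap: 0.999
gripper_force: 0.0
```

```bash
python3 st.py "[.478,.290,.113]"; python3 - <<'E'
from h import *
snap('wrist','w5');snap('side','s5');snap('scene','c5')
print(proj('w5',[.476,.29,.132]))
f=lambda n,u,v,w,h,k:cv2.resize(cv2.imread(f'pics/{n}.png')[v:v+h,u:u+w],None,fx=k,fy=k,interpolation=cv2.INTER_CUBIC)
a=cv2.imread('pics/w5.png')[:,80:480]; b=np.vstack([f('s5',270,80+200,100,105,2),f('c5',90,190,160,168,1.25)])
cv2.imwrite('pics/v5.png',np.hstack([a,b]))
E
```

```text
19.2 [0.4559 0.2969 0.2386] [ 0.434  0.378  1.73  -0.149  0.886  2.31 ] [[0.958, -0.218, 0.185], [-0.215, -0.976, -0.041], [0.189, -0.001, -0.982]] [ 0.6 -0.2 -0. ] 0.9987609860868311 0.0
tilt 10.913337425669022 heading of z -12.45864295895032
to [0.478 0.29  0.113] units [-0.06  0.1   6.39]
[287.06384481 204.5942154 ]
```

View pics/v5.png

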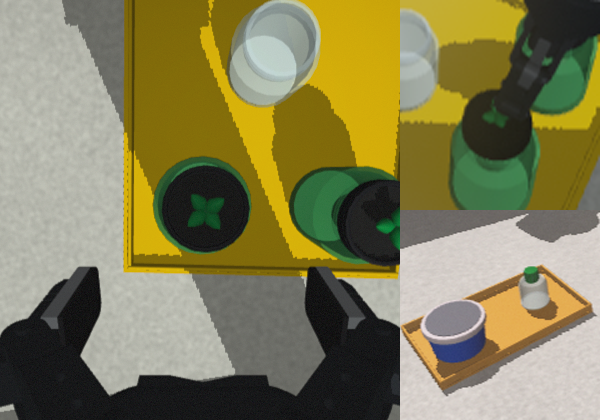

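send_rows --commands "85 -0.18 0.1 0.4 0;85 0 0 0.8 0;85 0 0 0.8 0;85 0 0 0.8 0;85 0 0 0.8 0;85 0 0 0.8 0;85 0 0 0.7 0;85 0 0 0.6 0;85 0 0 0.4 0;85 0 0 0.25 0;85 0 0 0 0;55 0 0 0 0;55 0 0 0 0;55 0 0 0 0;55 0 0 0 0;55 0 0 0 0" --grip_force 50

```text
t: 20.68
tcp_pos: [0.474, 0.289, 0.1151]
tool_rot: [0.989, -0.11, 0.095, 0.01]
force: [-1.2, 4.1, 5.9]
finger_gap: 0.733
gripper_force: 54.9
```

```bash
python3 st.py
```

```text
20.6833 [0.474  0.289  0.1151] [ 0.405  0.585  1.816 -0.199  0.593  2.354] [[0.958, -0.219, 0.186], [-0.216, -0.976, -0.04], [0.191, -0.002, -0.982]] [-1.2  4.1  5.9] 0.7330025878592884 54.89677035016939
tilt 10.998906441134428 heading of z -12.206190453723904
```

send_rows --commands "55 0.04 0 -0.2 0;55 0.06 0 -0.3 0;55 0.1 0 -0.5 0;55 0.13 0 -0.69 0;55 0.13 0 -0.69 0;55 0.13 0 -0.69 0;55 0.13 0 -0.69 0;55 0.15 0 -0.8 0;55 0.15 0 -0.8 0;55 0.15 0 -0.8 0;55 0.1 0 -0.5 0;55 0 0 0 0"

```text
t: 21.68
tcp_pos: [0.4734, 0.2878, 0.252]
tool_rot: [0.989, -0.11, 0.095, 0.011]
force: [1.3, -0.3, 0.3]
finger_gap: 0.733
gripper_force: 56.2
```

```bash
python3 st.py "[.62,-.03,.30]"; python3 - <<'E'
from h import *
snap('side','s6');snap('scene','c6');snap('wrist','w6')
f=lambda n,u,v,w,h,k:cv2.resize(cv2.imread(f'pics/{n}.png')[v:v+h,u:u+w],None,fx=k,fy=k,interpolation=cv2.INTER_CUBIC)
cv2.imwrite('pics/v6.png',np.hstack([f('c6',270,60,133,200,3),f('s6',260,220,133,200,3)]))
E
```

```text
21.6833 [0.4734 0.2878 0.252 ] [ 0.404  0.372  1.695 -0.141  0.924  2.272] [[0.958, -0.22, 0.186], [-0.216, -0.976, -0.042], [0.19, 0.001, -0.982]] [ 1.3 -0.3  0.3] 0.7331943072097388 56.229041676269844
tilt 10.977563772385436 heading of z -12.860531018796886
to [ 0.62 -0.03  0.3 ] units [10.9  13.89 -0.32]
```

View pics/v6.png

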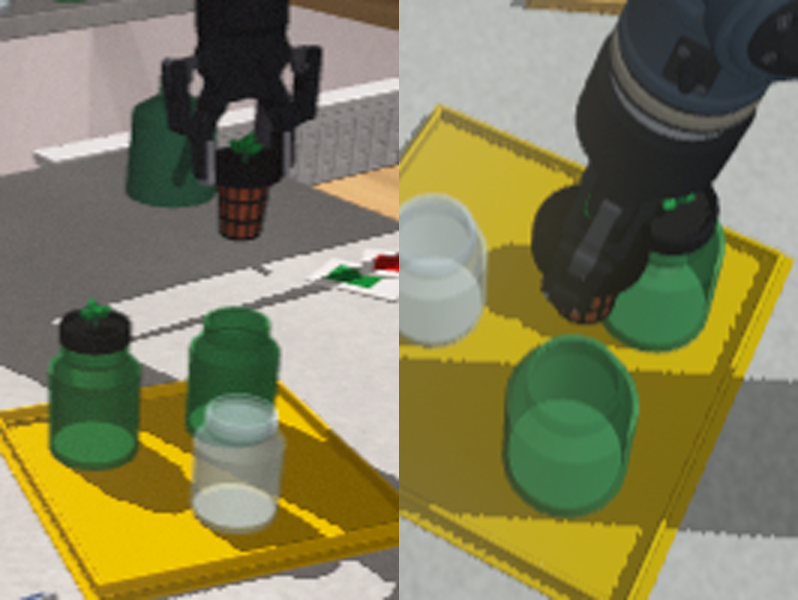

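send_rows --commands "55 0.3 0.2 -0.1 0;55 0.6 0.4 -0.12 0;55 0.95 0.56 -0.12 0;55 0.95 0.56 -0.12 0;55 0.95 0.56 -0.12 0;55 0.95 0.56 -0.12 0;55 0.95 0.56 -0.12 0;55 0.95 0.56 -0.12 0;55 0.95 0.56 -0.12 0;55 0.95 0.56 -0.12 0;55 0.95 0.56 -0.12 0;55 0.95 0.56 -0.12 0;55 0.95 0.56 -0.12 0;55 0.95 0.56 -0.12 0;55 0.95 0.56 -0.12 0;55 0.95 0.56 -0.12 0;55 0.95 0.56 -0.12 0;55 0.95 0.56 -0.12 0;55 0.95 0.56 -0.12 0;55 0.95 0.56 -0.12 0" --grip_force 60

```text
t: 23.5
tcp_pos: [0.7622, 0.0024, 0.3621]
tool_rot: [0.99, -0.11, 0.091, 0.012]
force: [0.8, -0.9, -0.8]
finger_gap: 0.728
gripper_force: 65.4
```

```bash
python3 st.py "[1.1,-.04,.40]"
```

```text
23.5 [0.7622 0.0024 0.3621] [-0.136  0.563  1.037 -0.019  1.358  1.659] [[0.959, -0.22, 0.178], [-0.216, -0.975, -0.043], [0.184, 0.003, -0.983]] [ 0.8 -0.9 -0.8] 0.7277025076584016 65.40148658445105
tilt 10.579926252674118 heading of z -13.696252425965447
to [ 1.1  -0.04  0.4 ] units [17.   -1.65  1.24]
```

send_rows --commands "55 1 -0.1 0.1 0;55 1 -0.1 0.1 0;55 1 -0.1 0.1 0;55 1 -0.1 0.1 0;55 1 -0.1 0.1 0;55 1 -0.1 0.1 0;55 1 -0.1 0.1 0;55 1 -0.1 0.1 0;55 1 -0.1 0.1 0;55 1 -0.1 0.1 0;55 1 -0.1 0.1 0;55 1 -0.1 0.1 0;55 1 -0.1 0.1 0;55 1 -0.1 0.1 0;55 1 -0.1 0.1 0;55 1 -0.1 0.1 0;55 1 -0.1 0.1 0;55 1 -0.1 0.1 0;55 1 -0.1 0.1 0;55 1 -0.1 0.1 0"

```text
t: 25.17
tcp_pos: [0.9983, -0.0413, 0.3464]
tool_rot: [0.981, -0.108, 0.16, 0.006]
force: [-0.5, 0.0, -1.4]
finger_gap: 0.731
gripper_force: 65.8
```

```bash
cat >> st.py <<'E'
R0=np.array([[0.958,-0.219,0.186],[-0.216,-0.976,-0.04],[0.191,-0.002,-0.982]])
p=R@R0.T@[0,0,1.]; print('pot tilt',np.degrees(np.arccos(p[2])),'heading',np.degrees(np.arctan2(-p[1],-p[0])))
E
python3 st.py
```

```text
25.1667 [ 0.9983 -0.0413  0.3464] [-0.153  0.999  0.219  0.002  1.601  1.637] [[0.925, -0.214, 0.313], [-0.21, -0.977, -0.047], [0.316, -0.022, -0.949]] [-0.5  0.  -1.4] 0.7305686083573308 65.81693954067305
tilt 18.448455864628144 heading of z -8.499319376393233
pot tilt 7.310819644206412 heading -3.4576293237704134
```

send_rows --commands "55 1 -0.15 0.1 0;55 1 -0.15 0.1 0;55 1 -0.15 0.1 0;55 1 -0.15 0.1 0;55 1 -0.15 0.1 0;55 1 -0.15 0.1 0;55 1 -0.15 0.1 0;55 1 -0.15 0.1 0;55 1 -0.15 0.1 0;55 1 -0.15 0.1 0;55 1 -0.15 0.1 0;55 1 -0.15 0.1 0;55 1 -0.15 0.1 0;55 1 -0.15 0.1 0;55 1 -0.15 0.1 0;55 1 -0.15 0.1 0;55 1 -0.15 0.1 0;55 1 -0.15 0.1 0;55 1 -0.15 0.1 0;55 1 -0.15 0.1 0"

```text
t: 26.83
tcp_pos: [1.0678, -0.0544, 0.3694]
tool_rot: [0.953, -0.103, 0.285, -0.002]
force: [0.1, 0.9, -0.5]
finger_gap: 0.732
gripper_force: 65.8
```

```bash
python3 st.py
```

```text
26.8333 [ 1.0678 -0.0544  0.3694] [-0.164  1.009  0.219  0.036  1.337  1.623] [[0.817, -0.194, 0.543], [-0.197, -0.979, -0.055], [0.542, -0.062, -0.838]] [ 0.1  0.9 -0.5] 0.7322856478711106 65.82335390383378
tilt 33.0825646647058 heading of z -5.738229399539623
pot tilt 22.10382876840748 heading -2.729843945437461
```

```bash
cat > fit.py <<'E'
from h import *
from scipy.optimize import least_squares
C=lambda x,y:('w4',234+x/6,y/6); S=lambda x,y:('scene0',262+(x-400)/8,255+y/8); D=lambda x,y:('side0',215+x/8,160+y/8)
# (view), kind: lens or corner (front/back 0/1, side y ±, up ±)
obs=[(('scene0',280.4,259),None),(('side0',244.6,178.1),None),(('w4',285.3,31.2),None),
(C(528,60),(0,-1,1)),(C(403,320),(0,-1,-1)),(C(168,190),(0,1,-1)),
(S(472,135),(0,-1,1)),(S(683,83),(0,1,1)),(S(727,250),(1,1,1)),(S(522,308),(1,-1,1)),
(D(187,102),(0,-1,1)),(D(75,238),(1,-1,1))]
def model(p):
    L=p[:3];a,E,b,d=p[3:7]
    l=np.array([-np.cos(E)*np.cos(a),-np.cos(E)*np.sin(a),np.sin(E)]);y=np.array([np.sin(a),-np.cos(a),0]);y=-y
    u=np.array([np.sin(E)*np.cos(a),np.sin(E)*np.sin(a),np.cos(E)]);return L,l,y,u,b,d
def pt(p,k):
    L,l,y,u,b,d=model(p)
    return L if k is None else L-(b+k[0]*d)*l+.022*(k[1]*y+k[2]*u)
def res(p): return np.concatenate([proj(o[0],pt(p,k))-o[1:] for o,k in obs])
if __name__=='__main__':
    for E0 in(.9,1.1):
        s=least_squares(res,[.7336,-.0878,.1278,0,E0,.012,.03],loss='soft_l1',x_scale=[.01]*3+[.1,.1,.01,.01])
        J=np.linalg.inv(s.jac.T@s.jac); print(s.x[:3].round(4),np.degrees(s.x[3:5]).round(1),s.x[5:].round(4),'sd',np.degrees(np.sqrt(np.diag(J))[3:5]).round(1),s.cost)
    print(res(s.x).reshape(-1,2).round(1).tolist())
    L,l,y,u,b,d=model(s.x); print('dist L-> foot axis hinge', (L-(b+d)*l).round(4))
E
python3 fit.py
```

```text
[ 0.734  -0.0881  0.1273] [-3.8 46.6] [0.0222 0.0387] sd [1.7 2.2] 35.52772840908004
[ 0.734  -0.0881  0.1273] [-3.8 46.6] [0.0222 0.0387] sd [1.7 2.2] 35.527728408734134
[[-1.2, -0.1], [-0.9, 0.5], [0.0, 0.1], [2.2, 1.5], [0.2, 1.9], [-1.9, -0.5], [5.5, 0.9], [0.7, -0.2], [2.5, -0.5], [6.5, 0.4], [-3.2, -2.2], [1.9, -13.2]]
dist L-> foot axis hinge [ 0.7757 -0.0908  0.083 ]
```

```bash
sed -i 's/(S(472,135),(0,-1,1)),//; s/,(S(522,308),(1,-1,1))//; s/(D(75,238),(1,-1,1))/(D(75,238),(1,1,1))/' fit.py; python3 fit.py
```

```text
[ 0.734  -0.0879  0.1271] [-2.3 48.7] [0.0244 0.036 ] sd [1.2 2.4] 14.84660181957655
[ 0.734  -0.0879  0.1271] [-2.3 48.7] [0.0244 0.036 ] sd [1.2 2.4] 14.846601819438517
[[-1.2, -0.1], [-1.0, 0.5], [-0.2, 0.1], [1.4, 0.1], [0.1, 1.5], [-2.3, 0.3], [1.4, 1.1], [2.7, -0.7], [-4.0, -1.3], [-4.3, -0.7]]
dist L-> foot axis hinge [ 0.7738 -0.0895  0.0817]
```

send_rows --commands "55 1 -0.15 0.1 0;55 1 -0.15 0.1 0;55 1 -0.15 0.1 0;55 1 -0.15 0.1 0;55 1 -0.15 0.1 0;55 1 -0.15 0.1 0;55 1 -0.15 0.1 0;55 1 -0.15 0.1 0;55 1 -0.15 0.1 0;55 1 -0.15 0.1 0;55 1 -0.15 0.1 0;55 1 -0.15 0.1 0;55 1 -0.15 0.1 0;55 1 -0.15 0.1 0;55 1 -0.15 0.1 0;55 1 -0.15 0.1 0"

```text
t: 28.17
tcp_pos: [1.0944, -0.0594, 0.4483]
tool_rot: [0.921, -0.098, 0.377, -0.008]
force: [-0.4, 0.0, -0.4]
finger_gap: 0.73
gripper_force: 65.8
```

```bash
python3 st.py "[.62,-.08,.38]"
```

```text
28.1667 [ 1.0944 -0.0594  0.4483] [-0.172  0.961  0.219  0.065  1.191  1.611] [[0.697, -0.174, 0.696], [-0.186, -0.981, -0.06], [0.693, -0.088, -0.716]] [-0.4  0.  -0.4] 0.7301460741747771 65.8301834994927
tilt 44.308816835843785 heading of z -4.906997110260021
to [ 0.62 -0.08  0.38] units [-18.7    5.44 -14.  ]
pot tilt 33.35863697791964 heading -2.620471520852865
```

send_rows --commands "55 -0.5 0.15 -0.35 0;55 -0.96 0.28 -0.72 0;55 -0.96 0.28 -0.72 0;55 -0.96 0.28 -0.72 0;55 -0.96 0.28 -0.72 0;55 -0.96 0.28 -0.72 0;55 -0.96 0.28 -0.72 0;55 -0.96 0.28 -0.72 0;55 -0.96 0.28 -0.72 0;55 -0.96 0.28 -0.72 0;55 -0.96 0.28 -0.72 0;55 -0.96 0.28 -0.72 0;55 -0.96 0.28 -0.72 0;55 -0.96 0.28 -0.72 0;55 -0.96 0.28 -0.72 0;55 -0.96 0.28 -0.72 0;55 -0.96 0.28 -0.72 0;55 -0.96 0.28 -0.72 0;55 -0.96 0.28 -0.72 0;55 -0.6 0.2 -0.4 0"

```text
t: 29.83
tcp_pos: [0.6262, -0.08, 0.3806]
tool_rot: [0.921, -0.098, 0.377, -0.007]
force: [0.6, -0.1, -1.2]
finger_gap: 0.729
gripper_force: 65.8
```

```bash
python3 st.py; python3 - <<'E'
from h import *
for n,k in(('side','s8'),('scene','c8'),('wrist','w8')): snap(n,k)
print([proj(k,[.7338,-.088,.1275]).round(1).tolist() for k in('s8','c8','w8')])
t=readout.sense(); print([proj(k,t['tcp_pos']).round(1).tolist() for k in('s8','c8','w8')])
E
```

```text
29.8333 [ 0.6262 -0.08    0.3806] [-0.407  0.18   1.815  0.526  0.455  0.981] [[0.697, -0.174, 0.695], [-0.185, -0.981, -0.06], [0.692, -0.087, -0.716]] [ 0.6 -0.1 -1.2] 0.7285098634176506 65.83145872922614
tilt 44.26243700514797 heading of z -4.9270142213852965
pot tilt 33.31136680493332 heading -2.648352969871795
[[243.7, 178.5], [279.2, 258.7], [292.5, 247.5]]
[[286.0, 97.1], [248.4, 107.3], [284.9, 275.3]]
```

```bash
python3 - <<'E'
from h import *
f=lambda n,u,v,w,h,k:cv2.resize(cv2.imread(f'pics/{n}.png')[v:v+h,u:u+w],None,fx=k,fy=k,interpolation=cv2.INTER_CUBIC)
a=np.hstack([f('w8',230,165,130,100,4),f('c8',215,80,70,100,4)])
b=np.hstack([f('s8',225,85,100,50,4),f('s8',215,162,100,50,4)])
cv2.imwrite('pics/v8.png',np.vstack([a,b]))
E
```

```text
(no output)
```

View pics/v8.png

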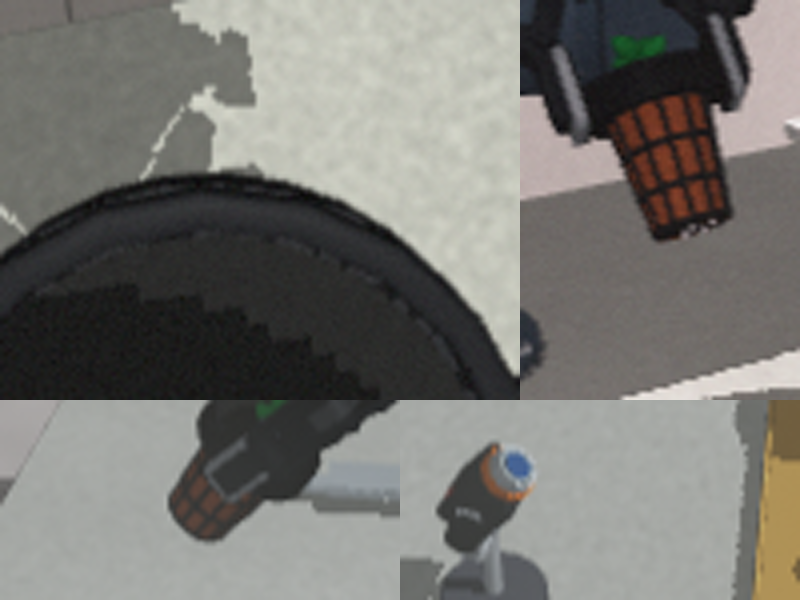

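```bash
python3 - <<'E'
from h import *
def l(E,a=-2.5): E,a=np.radians([E,a]);return np.array([-np.cos(E)*np.cos(a),-np.cos(E)*np.sin(a),np.sin(E)])
ang=lambda f,p,d,s:np.degrees(np.arctan2(*((proj(f,p-s*d)-proj(f,p))[::-1]))).round(1)
L=np.array([.7338,-.088,.1275]);s=readout.sense();R=Rot.from_quat(s['tool_rot']).as_matrix()
G=s['tcp_pos']-R[:,2]*.011
for f,g in(('s8','side'),('c8','scene')):
  print(g,'pot',[ang(f,G,l(E,-2.6),.06) for E in(50,53,56.7,60)])
  for a in(0,-2.5,-5): print(a,'cam',[ang(f,L,l(E,a),.04) for E in(50,53,56,60)])
print('base px',proj('c8',G-.06*l(56.7)),proj('s8',G-.06*l(56.7)), 'obs scene',215+(692-520)/4,80+226/4,'collar px',proj('c8',G))
E
```

```text
side pot [np.float64(138.5), np.float64(134.9), np.float64(130.5), np.float64(126.5)]
0 cam [np.float64(141.6), np.float64(137.7), np.float64(133.6), np.float64(128.0)]
-2.5 cam [np.float64(142.3), np.float64(138.2), np.float64(134.0), np.float64(128.3)]
-5 cam [np.float64(143.0), np.float64(138.8), np.float64(134.4), np.float64(128.5)]
scene pot [np.float64(71.1), np.float64(72.4), np.float64(73.9), np.float64(75.2)]
0 cam [np.float64(69.8), np.float64(71.0), np.float64(72.2), np.float64(73.9)]
-2.5 cam [np.float64(71.3), np.float64(72.4), np.float64(73.5), np.float64(75.1)]
-5 cam [np.float64(72.7), np.float64(73.8), np.float64(74.8), np.float64(76.2)]
base px [256.22409338 135.26887263] [274.1002758  112.67522193] obs scene 258.0 136.5 collar px [246.44862388 101.54514057]
```

```bash
python3 - <<'E'
from h import *
s=readout.sense();R=Rot.from_quat(s['tool_rot']).as_matrix();T=np.array(s['tcp_pos'])
R0=Rot.from_matrix(np.array([[0.958,-0.219,0.186],[-0.216,-0.976,-0.04],[0.191,-0.002,-0.982]])).as_matrix()
M=R@R0.T
c5=atz('w5',285,208,.132); print('collar top w5',c5.round(4))
C=np.array([c5[0],c5[1],.124])-[.474,.289,.1151]
B=T+M@(C-[0,0,.06]); print('base pred',B.round(4),'collar',(T+M@C).round(4))
Bt,e=tri(('c8',258,136.5),('s8',272.5,115.8)); print('tri',Bt.round(4),np.round(e,4))
for f in('c8','s8'):
  print(f,proj(f,B).round(1))
  im=cv2.cvtColor(cv2.imread(f'pics/{f}.png'),cv2.COLOR_BGR2HSV); u,v=proj(f,T+M@(C-[0,0,.03])).astype(int)
  m=cv2.inRange(im,(3,90,40),(15,255,255)); k=np.zeros_like(m);cv2.circle(k,(u,v),24,255,-1);m&=k
  ys,xs=np.nonzero(m); w,V=np.linalg.eigh(np.cov(xs,ys)); d=V[:,1]*np.sign(V[1,1]); print('basket n',len(xs),'mean',xs.mean().round(1),ys.mean().round(1),'dir',np.degrees(np.arctan2(d[1],d[0])).round(1),'pred mid',proj(f,T+M@(C-[0,0,.033])).round(1))
L=np.array([.7338,-.088,.1275]);a,E=np.radians([-2.5,57]);l=np.array([-np.cos(E)*np.cos(a),-np.cos(E)*np.sin(a),np.sin(E)])
for n,b in(('pred',B),('tri',Bt)):
  d=L+.12*l-b; print(n,d.round(4),'units',(R.T@d/.02).round(2))
E
```

```text
collar top w5 [0.4739 0.292  0.132 ]
base pred [ 0.656  -0.079   0.3385] collar [ 0.623  -0.0775  0.3885]
tri [ 0.6544 -0.0773  0.3352] [0.0016 0.0016]
c8 [258.2 135.8]
basket n 530 mean 252.1 118.8 dir 74.0 pred mid [253.9 120.6]
s8 [272.5 113.3]
basket n 2 mean 276.0 108.5 dir 36.9 pred mid [279.3 105.4]
pred [ 0.0125 -0.0061 -0.1103] units [-3.33  0.67  4.4 ]
tri [ 0.0141 -0.0079 -0.1071] units [-3.15  0.73  4.34]
```

```bash
cat > e.py <<'E'
from h import *
from scipy.optimize import differential_evolution
V=[('w4',285.3,31.2),('scene0',280.4,259),('side0',244.6,178.1),('s8',244,178.3)]
L=np.array([.7338,-.088,.1275]);k=6;W=60;masks=[];org=[]
for f,u,v in V:
    im=cv2.imread(f'pics/{f}.png');x0,y0=int(u)-W//2,int(v)-W//2
    pad=cv2.copyMakeBorder(im,40,40,40,40,cv2.BORDER_REPLICATE)[y0+40:y0+40+W,x0+40:x0+40+W]
    h=cv2.cvtColor(cv2.resize(pad,None,fx=k,fy=k,interpolation=cv2.INTER_LINEAR),cv2.COLOR_BGR2HSV)
    m=cv2.inRange(h,(3,130,60),(20,255,255)); n,l,s,_=cv2.connectedComponentsWithStats(m); 
    m=np.uint8(np.isin(l,[i for i in range(1,n) if s[i,4]>150 and abs(s[i,0]+s[i,2]/2-W*k/2)<110 and abs(s[i,1]+s[i,3]/2-W*k/2)<110]))
    masks.append(m>0);org.append((x0,y0));print(f,m.sum()/k/k)
th=np.linspace(0,2*np.pi,40)[:,None]
def rend(p,i):
    a,E,t1,dt,r,rb=p[:6]
    l=np.array([-np.cos(E)*np.cos(a),-np.cos(E)*np.sin(a),np.sin(E)]);y=np.array([-np.sin(a),np.cos(a),0]);u=np.cross(l,y)
    sh=p[6+2*i:8+2*i]
    def hull(*ts):
        P=[np.array([(proj(V[i][0],q)+sh-org[i]+.5)*k for q in L-t*l+rr*(np.cos(th)*y+np.sin(th)*u)]) for t,rr in ts]
        return cv2.convexHull(np.vstack(P).astype(np.int32))
    m=np.zeros((W*k,W*k),np.uint8);cv2.fillPoly(m,[hull((t1,r),(t1+dt,r))],1)
    cv2.fillPoly(m,[hull((0,rb),(t1,rb))],0);cv2.fillPoly(m,[hull((t1,rb),(t1,rb-.0005))],0);return m>0
def cost(p):
    c=0
    for i,m in enumerate(masks):
        q=rend(p,i); c+=1-(m&q).sum()/max((m|q).sum(),1)
    return c+ .02*np.sum(np.square(p[6:]))/2
b=[(-.2,.15),(.8,1.12),(.004,.03),(.001,.012),(.0155,.022),(.0125,.018)]+[(-1.5,1.5)]*8
s=differential_evolution(cost,b,maxiter=90,popsize=8,seed=1,workers=-1,updating='deferred')
print(np.degrees(s.x[:2]).round(1),s.x[2:].round(4),s.fun)
for E in(48,51,54,57,60,63):
    bb=[(x-d,x+d) for x,d in zip(s.x,[.06,0,.006,.003,.002,.002]+[.6]*8)];bb[1]=(np.radians(E),np.radians(E)+1e-4)
    print(E,round(differential_evolution(cost,bb,maxiter=25,popsize=6,seed=2,workers=-1,updating='deferred').fun,3))
E
time timeout 500 python3 e.py
```

```text
w4 275.72222222222223
scene0 64.30555555555556
side0 19.833333333333332
s8 0.0
real	8m20.008s
user	0m2.003s
sys	0m0.200s
```

```bash
timeout 60 python3 - <<'E'
from h import *
L,e=tri(('scene0',280.4,259),('side0',244.6,178.1),('w4',285.3,31.2))
im=cv2.imread('pics/w4.png')[0:60,255:320];h=cv2.cvtColor(cv2.resize(im,None,fx=4,fy=4),cv2.COLOR_BGR2HSV)
m=cv2.inRange(h,(3,130,60),(20,255,255)); ys,xs=np.nonzero(m); P=cv2.convexHull(np.c_[xs,ys].astype(np.int32))
(cx,cy),ax,an=cv2.fitEllipse(P); print('w4 ellipse',255+cx/4,cy/4,np.array(ax)/4)
b=cv2.inRange(h,(100,120,30),(130,255,255));c=max(cv2.findContours(b,0,2)[0],key=cv2.contourArea);(gx,gy),ga,_=cv2.fitEllipse(c);print('glass',255+gx/4,gy/4,np.array(ga)/4)
for w in((287.5,27.0),(255+cx/4,cy/4)):
  for o in([('scene0',282.06,265.75),('side0',242.8,179.1)],[('scene0',282.06,265.75)],[('side0',242.8,179.1)]):
    O,e=tri(('w4',*w),*o); d=L-O; print(d.round(4),np.round(e,4),'E',np.degrees(np.arctan2(d[2],np.hypot(*d[:2]))).round(1),'a',np.degrees(np.arctan2(-d[1],-d[0])).round(1))
E
```

```text
w4 ellipse 287.5652732849121 27.561826705932617 [40.32675552 46.21502686]
glass 285.12464714050293 31.292953491210938 [18.64627266 20.63746071]
[-0.007   0.0016  0.0085] [0.0011 0.0036 0.0043] E 49.8 a -12.9
[-0.0085 -0.0001  0.0113] [0.0006 0.0006] E 53.1 a 0.5
[-0.0039  0.0006  0.0028] [0.0012 0.0012] E 35.1 a -8.8
[-0.0069  0.0017  0.0086] [0.001  0.0036 0.0042] E 50.6 a -13.8
[-0.0082 -0.      0.0115] [0.0008 0.0008] E 54.3 a 0.1
[-0.0038  0.0008  0.0031] [0.001 0.001] E 38.1 a -12.2
```

```bash
timeout 60 python3 - <<'E'
from h import *
L=np.array([.7338,-.088,.1275]);th=np.linspace(0,2*np.pi,60)[:,None]
im=cv2.imread('pics/w4.png')[0:60,255:320];h=cv2.cvtColor(cv2.resize(im,None,fx=6,fy=6,interpolation=cv2.INTER_CUBIC),cv2.COLOR_BGR2HSV)
b=cv2.inRange(h,(100,120,20),(130,255,255));c=max(cv2.findContours(b,0,2)[0],key=cv2.contourArea);e=cv2.fitEllipse(c);print('obs glass',np.divide(e[1],6),e[2])
m=cv2.inRange(h,(3,130,50),(20,255,255));ys,xs=np.nonzero(m);e=cv2.fitEllipse(cv2.convexHull(np.c_[xs,ys].astype(np.int32)));print('obs orange',np.divide(e[1],6),e[2])
for E in(48,51,54,57,60,63):
  E_,a=np.radians([E,-2.5]);l=np.array([-np.cos(E_)*np.cos(a),-np.cos(E_)*np.sin(a),np.sin(E_)]);y=np.array([-np.sin(a),np.cos(a),0]);u=np.cross(l,y)
  o=[]
  for t,r in((0,.009),(.013,.0215)):
    e=cv2.fitEllipse(np.array([proj('w4',q) for q in L-t*l+r*(np.cos(th)*y+np.sin(th)*u)],np.float32)); o+=[(e[1][0]/e[1][1]).__round__(3),round(e[2])]
  print(E,o,[(proj('w4',L-t*l)-proj('w4',L)).round(2).tolist() for t in(.010,.014)])
E
```

```text
obs glass [18.91294225 20.86552429] 166.83177185058594
obs orange [40.80094147 46.61643473] 0.9978591203689575
48 [0.906, 158, 0.905, 162] [[2.3, -4.28], [3.19, -5.93]]
51 [0.908, 164, 0.905, 167] [[2.05, -3.71], [2.85, -5.15]]
54 [0.907, 169, 0.903, 171] [[1.8, -3.14], [2.5, -4.35]]
57 [0.905, 173, 0.901, 175] [[1.54, -2.56], [2.14, -3.55]]
60 [0.901, 176, 0.898, 177] [[1.28, -1.98], [1.78, -2.74]]
63 [0.899, 178, 0.896, 179] [[1.02, -1.39], [1.41, -1.92]]
```

send_rows --commands "55 0.5 -0.15 0.35 0;55 0.96 -0.28 0.72 0;55 0.96 -0.28 0.72 0;55 0.96 -0.28 0.72 0;55 0.96 -0.28 0.72 0;55 0.96 -0.28 0.72 0;55 0.96 -0.28 0.72 0;55 0.96 -0.28 0.72 0;55 0.96 -0.28 0.72 0;55 0.96 -0.28 0.72 0;55 0.96 -0.28 0.72 0;55 0.96 -0.28 0.72 0;55 0.96 -0.28 0.72 0;55 0.96 -0.28 0.72 0;55 0.96 -0.28 0.72 0;55 0.96 -0.28 0.72 0;55 0.96 -0.28 0.72 0;55 0.96 -0.28 0.72 0;55 0.96 -0.28 0.72 0;55 1 -0.2 0.4 0"

```text
t: 31.65
tcp_pos: [1.0958, -0.0595, 0.4478]
tool_rot: [0.92, -0.098, 0.379, -0.008]
force: [68.0, -6.6, 64.6]
finger_gap: 0.729
gripper_force: 66.1
```

send_rows --commands "55 1 -0.15 0.1 0;55 1 -0.15 0.1 0;55 1 -0.15 0.1 0;55 1 -0.15 0.1 0"

```text
t: 31.98
tcp_pos: [1.0966, -0.0609, 0.4808]
tool_rot: [0.91, -0.096, 0.403, -0.009]
force: [-0.1, -0.3, -0.7]
finger_gap: 0.725
gripper_force: 66.1
```

```bash
python3 st.py "[.62,-.08,.38]"
```

```text
31.9833 [ 1.0966 -0.0609  0.4808] [-0.174  0.938  0.218  0.073  1.16   1.607] [[0.657, -0.168, 0.735], [-0.182, -0.981, -0.062], [0.732, -0.093, -0.675]] [-0.1 -0.3 -0.7] 0.7251347364432699 66.13421536283568
tilt 47.521886519184285 heading of z -4.784771389891419
to [ 0.62 -0.08  0.38] units [-19.17   5.41 -14.05]
pot tilt 36.57537563647908 heading -2.650342886089606
```

send_rows --commands "55 -0.3 0.1 -0.2 0;55 -0.6 0.17 -0.45 0;55 -0.96 0.28 -0.71 0;55 -0.96 0.28 -0.71 0;55 -0.96 0.28 -0.71 0;55 -0.96 0.28 -0.71 0;55 -0.96 0.28 -0.71 0;55 -0.96 0.28 -0.71 0;55 -0.96 0.28 -0.71 0;55 -0.96 0.28 -0.71 0;55 -0.96 0.28 -0.71 0;55 -0.96 0.28 -0.71 0;55 -0.96 0.28 -0.71 0;55 -0.96 0.28 -0.71 0;55 -0.96 0.28 -0.71 0;55 -0.96 0.28 -0.71 0;55 -0.96 0.28 -0.71 0;55 -0.96 0.28 -0.71 0;55 -0.96 0.28 -0.71 0;55 -0.96 0.28 -0.71 0"

```text
t: 33.65
tcp_pos: [0.6432, -0.0838, 0.3912]
tool_rot: [0.909, -0.096, 0.406, -0.007]
force: [0.7, -0.7, -0.5]
finger_gap: 0.732
gripper_force: 66.1
```

send_rows --commands "55 -0.6 0.2 -0.4 0;55 -0.3 0.1 -0.2 0;55 0 0 0 0"

```text
t: 33.9
tcp_pos: [0.6208, -0.0855, 0.3844]
tool_rot: [0.91, -0.096, 0.404, -0.007]
force: [-0.0, -0.1, -0.7]
finger_gap: 0.728
gripper_force: 66.1
```

```bash
cat > fin.py <<'E'
from h import *
import sys
k=sys.argv[1]
s=readout.sense();R=Rot.from_quat(s['tool_rot']).as_matrix();T=np.array(s['tcp_pos'])
R0=Rot.from_matrix(np.array([[0.958,-0.219,0.186],[-0.216,-0.976,-0.04],[0.191,-0.002,-0.982]])).as_matrix()
M=R@R0.T; C=np.array([.4742,.2905,.124])-[.474,.289,.1151]
snap('scene','c'+k);snap('side','s'+k);f='c'+k
B=T+M@(C-[0,0,.06])
im=cv2.cvtColor(cv2.imread(f'pics/{f}.png'),cv2.COLOR_BGR2HSV); mid=proj(f,T+M@(C-[0,0,.033])); u,v=mid.astype(int)
m=cv2.inRange(im,(3,90,40),(15,255,255)); kk=np.zeros_like(m);cv2.circle(kk,(u,v),26,255,-1);m&=kk
ys,xs=np.nonzero(m); w,V=np.linalg.eigh(np.cov(xs,ys)); d=V[:,1]*np.sign(V[1,1])
pa=proj(f,B)-proj(f,T+M@C); print('basket',len(xs),xs.mean().round(1),ys.mean().round(1),'dir',np.degrees(np.arctan2(d[1],d[0])).round(1),'pred',mid.round(1),np.degrees(np.arctan2(pa[1],pa[0])).round(1))
p=M@[0,0,1.];print('t',s['t'],'pot elev',np.degrees(np.arcsin(p[2])),'base',B.round(4),'tcp',T.round(4))
L=np.array([.7338,-.088,.1275]);a,E=np.radians([-2.5,54]);l=np.array([-np.cos(E)*np.cos(a),-np.cos(E)*np.sin(a),np.sin(E)])
b=B-L; print('dist',b@l,'off',np.linalg.norm(b-(b@l)*l),'units to go',(R.T@(L+.12*l-B)/.02).round(2))
E
python3 fin.py 9
```

```text
basket 532 248.0 115.5 dir 73.3 pred [248.9 118. ] 72.7
t 33.9 pot elev 53.19082675214072 base [ 0.6515 -0.0856  0.3435] tcp [ 0.6208 -0.0855  0.3844]
dist 0.22317595630075301 off 0.06037470709718983 units to go [-3.98  0.41  4.44]
```

send_rows --commands "55 -0.25 0.03 0.3 0;55 -0.5 0.05 0.55 0;55 -0.5 0.05 0.55 0;55 -0.5 0.05 0.55 0;55 -0.5 0.05 0.55 0;55 -0.5 0.05 0.55 0;55 -0.5 0.05 0.55 0;55 -0.4 0.04 0.45 0;55 -0.23 0.03 0.25 0;55 -0.1 0.01 0.14 0;55 0 0 0 0;55 0 0 0 0"

```text
t: 35.0
tcp_pos: [0.6331, -0.084, 0.2615]
tool_rot: [0.911, -0.096, 0.402, -0.008]
force: [0.0, 0.3, 0.3]
finger_gap: 0.727
gripper_force: 66.1
```

```bash
python3 fin.py 10; python3 st.py | head -3
```

```text
basket 459 255.8 183.1 dir 69.8 pred [256.1 184.3] 72.7
t 35.0 pot elev 53.52971776921216 base [ 0.6635 -0.084   0.2204] tcp [ 0.6331 -0.084   0.2615]
dist 0.11655272835503745 off 0.0024812157666286917 units to go [ 0.15  0.03 -0.14]
35.1 [ 0.6325 -0.0838  0.2615] [-0.419  0.387  1.989  1.701  0.246 -0.24 ] [[0.659, -0.168, 0.733], [-0.182, -0.981, -0.062], [0.73, -0.092, -0.677]] [ 0.9 -0.2 -0. ] 0.7338689363688524 66.13679172936827
tilt 47.351915691619205 heading of z -4.8292575937831375
pot tilt 36.403199623473746 heading -2.7110112611495434
```

send_rows --commands "55 0.1 0 -0.1 0;55 0.05 0.03 -0.04 0;55 0 0 0 0;55 0 0 0 0;55 0 0 0 0;55 0 0 0 0"

```text
t: 35.6
tcp_pos: [0.631, -0.0843, 0.2642]
tool_rot: [0.911, -0.096, 0.4, -0.009]
force: [-0.2, 0.3, -0.8]
finger_gap: 0.725
gripper_force: 66.1
```

```bash
python3 fin.py 11 && python3 -c "
from station import sign_off
print(sign_off())"
```

```text
basket 452 255.2 181.3 dir 72.5 pred [255.4 182.6] 72.7
t 35.6 pot elev 53.689171431262736 base [ 0.6614 -0.0842  0.2231] tcp [ 0.631  -0.0843  0.2642]
dist 0.11996709829277907 off 0.0025097360459053653 units to go [0.12 0.01 0.02]
the job is handed in; nothing more can be done
None
```

The job is handed in at 35.6 s: the dome stands upright on the tan tray, and the arm holds the net pot with its underside facing the lens at about 12.0 cm and 2–3 mm off centre by my estimate; the lens tilt (about 54°) was measured only to within a few degrees.

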